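# Clear the balance: cycle weight, tin and jar to their places

## Robot

A 7-joint arm with a two-finger parallel gripper is mounted at the origin on the work surface. World frame = base frame: x ahead of the robot, y to its left, z up, the work surface at z = 0. Lengths are in m, angles in rad, forces in N, time in s.
With the tool pointing down it reaches from about 0.425 to 0.925 m from the base axis. Payload 6.8 kg.
Tool frame: the origin (TCP) lies on the front face of the gripper's body, between the roots of the fingers; the fingertips stand 73 mm ahead of it and the grasp point (between the pads) lies 54 mm ahead of it (env.nose_length is the distance from the TCP to the fingertips, in m); z points along the fingers, y is the line along which they close (so a half turn about z gives the same grasp; the last joint's range is limited). The gripper opens to 85 mm and grips with 20 to 120 N. Pads are 22 mm wide; open, the fingers measure 114 mm over their backs; the gripper's body (76 mm by 85 mm) begins 54 mm behind the grasp point. The pads swing forward as they close: fully open they stand 13 mm farther back than shut.
Start: joints at [-1.231, 0.477, 0.022, 1.555, -0.011, 1.109, -0.083], TCP at [0.292, 0.608, 0.304] pointing down, gripper open.
Joint ranges: [-2.96, 2.96], [-0.34, 2.1], [-1.41, 1.46], [0.24, 2.44], [-1.37, 4.51], [0.17, 1.92], [-2.96, 2.96]. Speed limits (rad/s): [2.39, 2.39, 3.14, 3.14, 3.14, 3.14, 3.14].

## Interface

Orientations are given as a unit quaternion [w, x, y, z].
In Python, from cell import env, kin, camera, calibration, job gives the robot as it stands. The module is installed in compiled form; this text tells all that it offers. Calls block until the motion is done:
- env.reach(position, orientation): joint-space move of the TCP to a pose.
- env.movel(position, velocity=0.15, rot=None, stop_force=None): straight line of the TCP; rot=None keeps the orientation; velocity is the mean speed in m/s. With stop_force (N) it stops when the force on the tool has changed by that much, and returns True; else False.
- env.goto_joints(angles): joint-space move.
- env.grip(opening, f_grip=None): finger opening in m; f_grip is the grip in N (None keeps the last); returns when the fingers have stopped.
- env.dwell(seconds).
- kin.inverse_kinematics(position, orientation): joint angles nearest the present ones, or None.
- env.get_state(): the state.
- camera(name): name is "side" or "top" or "wrist"; returns (picture, depth): 400x640x3 uint8, blue, green, red; 400x640 float32, m along the optical axis (not along the pixel's ray), 0 where there is no reading.
- calibration(name): a dict with "fx", "fy", "cx", "cy" (pixels), "rvec" (rotation vector, rad) and "tvec" (3), from world to camera coordinates, as OpenCV has them. Camera axes: x right, y down, z forward; pixel columns grow to the right and rows downward; lengths in m; the calibration is good to about 2 mm. A picture is of the moment at which its call begins: read the wrist's pose just before it. calibration takes no time and is no camera call; for the wrist camera it gives the pose at the moment of the call.
A pose or a line that the arm cannot do raises env.PlanningError and nothing moves.
- job.job_done(): hands the job in; it is judged then, once.
The state is a dict: "time": time; "qpos": joint angles; "joint_velocities": joint speeds; "joint_torque": joint torques, N m; "tcp_pos": TCP position; "orientation": TCP orientation; "force": force on the tool from outside, world axes, zero at the start; "torque": the same for the moment, N m; "opening": finger opening in m; "gripper_force": force on a finger pad.
Only numpy, scipy, OpenCV 4.12 (cv2) and the standard library are available. Lean on these libraries where they do the work, as an engineer would, in place of code of your own. Each camera call takes 0.05 s, during which the arm holds its last target. There are 200 camera calls.

## Task

The balance has just been calibrated and all three things stand one place off: put the brass weight back on its wooden stand, the lidded tin on the dark steel cooling plate, and the amber jar on the balance's pan, each upright in the middle of its place; the empty cork mat is free for parking. Never tip any of the three over, be gentle with the balance (no dropping or pressing hard on it), and leave the stack of tins, the beaker and the brush where they are.

Things in the scene. Friction and masses are not known exactly. Their poses are not given: they have to be found in the camera images.
- weight: Brass calibration weight, 500 g, loose and upright: a plain cylinder 38 mm across and 44 mm tall, then a narrow neck and a knob 26 mm across; 64 mm tall in all. At the start it stands on the balance's pan. Origin: centre of its underside, z up its axis.
- tin: Lidded aluminium drying tin, loose and upright: a low cylinder 56 mm across (57 mm at the lid's rim) and 36 mm tall, with a small black knob (16 mm across, 10 mm tall) in the middle of the lid; 85 to 170 g. At the start it stands on the wooden stand. Origin: centre of its underside, z up its axis.
- jar: Amber glass sample jar with a white screw cap, closed, loose and upright: 50 mm across, 85 mm tall, 180 to 280 g. At the start it stands on the dark steel plate. Origin: centre of its underside, z up its axis.
- balance: Laboratory balance, fixed to the bench: white housing 180 x 150 mm and 45 mm high with a round steel pan, 104 mm across, whose flat top is 62 mm above the bench; the pan does not sink. Origin: on the bench directly under the pan's centre, z up; the housing reaches from 120 mm in -x (where the display is, 54 mm high) to 60 mm in +x, and 75 mm either way in y.
- stand: Wooden stand of the weight, fixed: a flat square block 90 x 90 mm, its top 20 mm above the bench. Origin: centre of its underside on the bench, z up, x and y along its sides.
- plate: Cooling plate, fixed: a flat square plate of dark steel 100 x 100 mm, its top 12 mm above the bench. Origin: centre of its underside on the bench, z up, x and y along its sides.
- mat: Free parking spot, empty at the start, fixed: a flat round cork mat 100 mm across, its top 5 mm above the bench. Origin: centre of its underside on the bench, z up.
- tin_stack: Bystander, loose: a stack of empty open aluminium tins, 76 mm across at the rim, 57 mm tall, right of the work. Origin: centre of its underside.
- beaker: Bystander, loose: an empty glass beaker, 68 mm across, 80 mm tall, left of the work. Origin: centre of its underside.
- brush: Bystander, loose: a flat brush with a wooden handle, about 200 mm long, lying crosswise (roughly along y) just beyond the work. Origin: on its underside near the middle.

How it is judged:
At the end, for the whole second after the job is handed in: The weight stands on the wooden stand, the tin on the steel plate and the jar on the balance's pan, each within 13 mm of the middle of its place, its underside within 4 mm of the place's top, upright within 0.1 rad, and at rest (horizontal distance between weight and stand below 0.013 m and z of weight in the frame of stand between 0.016 and 0.024 m and angle between each of weight, tin, jar's own z axis and vertical below 0.1 rad and linear speed of each of weight, tin, jar below 0.02 m/s and angular speed of each of weight, tin, jar below 0.2 rad/s and horizontal distance between tin and plate below 0.013 m and z of tin in the frame of plate between 0.008 and 0.016 m and horizontal distance between jar and balance below 0.013 m and z of jar in the frame of balance between 0.058 and 0.066 m); the robot touches nothing.
It fails at once if the weight, the tin or the jar is tipped over (more than 0.6 rad) (angle between any of weight, tin, jar's own z axis and vertical above 0.6 rad).
It fails at once if the balance is struck or pressed with more than 35 N (contact force between balance and anything else above 35 N).
It fails at once if the jar is dropped onto the balance (let go over it and faster than 0.5 m/s, a fall of about 13 mm) (horizontal distance between jar and balance below 0.06 m and contact force between the fingers and jar below 0.2 N and linear speed of jar above 0.5 m/s).
It fails at once if the stack of tins, the beaker or the brush is moved more than 20 mm (distance of any of tin_stack, beaker, brush from where it was at the start of the episode above 0.02 m).
It also fails if it takes over 112 s, if anything falls off the work surface, if the arm or the gripper's body presses on something with over 40 N, if the wrist force passes 120 N, or if a joint passes its speed limit or range.

## Working session

There is one attempt and no reset: what is moved stays moved. The work goes in short steps, each a Python script; the robot and the scene stay as the last script left them, time stands still between calls to the robot, and variables do not carry over. Pictures are saved under pics/ and viewed, at most 14 in all, crops included, and the job is handed in when it is done.

```bash
mkdir -p pics; cat > h.py <<'E'
import numpy as np, cv2
from cell import env, kin, camera, calibration, job
def world(n,u,v,z=None,d=None,c=None):
    c=c or calibration(n); R=cv2.Rodrigues(np.array(c["rvec"],float))[0]; t=np.array(c["tvec"],float).ravel()
    r=np.array([(u-c["cx"])/c["fx"],(v-c["cy"])/c["fy"],1.0])
    o=-R.T@t; w=R.T@r
    s=d if d is not None else (z-o[2])/w[2]
    return o+s*w
def cloud(n):
    c=calibration(n); p,d=camera(n); R=cv2.Rodrigues(np.array(c["rvec"],float))[0]; t=np.array(c["tvec"],float).ravel()
    v,u=np.mgrid[:400,:640]; P=np.stack([(u-c["cx"])/c["fx"]*d,(v-c["cy"])/c["fy"]*d,d],-1)
    W=(P-t)@R; W[d==0]=np.nan
    return p,W
E
python3 - <<'E'
from h import *
for n in("top","side"):
    p,W=cloud(n); cv2.imwrite(f"pics/{n}0.png",p); np.save(f"{n}0.npy",W)
    c=calibration(n); print(n,c)
s=env.get_state(); print(s["time"],s["tcp_pos"],s["orientation"],s["opening"],env.nose_length)
E
```

```text
top {'fx': 425.4365817519175, 'fy': 425.4365817519175, 'cx': 319.8462798377724, 'cy': 205.4889812918021, 'rvec': array([ 2.106374  , -2.15534355,  0.21841606]), 'tvec': array([0.00682549, 0.59015388, 1.32176301])}
side {'fx': 447.4616887216678, 'fy': 447.4616887216678, 'cx': 315.2492004452562, 'cy': 194.11981008106562, 'rvec': array([ 2.17437021, -0.20466506,  0.10832581]), 'tvec': array([-0.54379973,  0.13178714,  1.39903718])}
0.1 [0.29207715 0.60806657 0.30299396] [-1.18989550e-04  2.21995783e-01  9.75047247e-01 -8.51101690e-04] 0.08534424257900675 0.0726
```

View pics/top0.png

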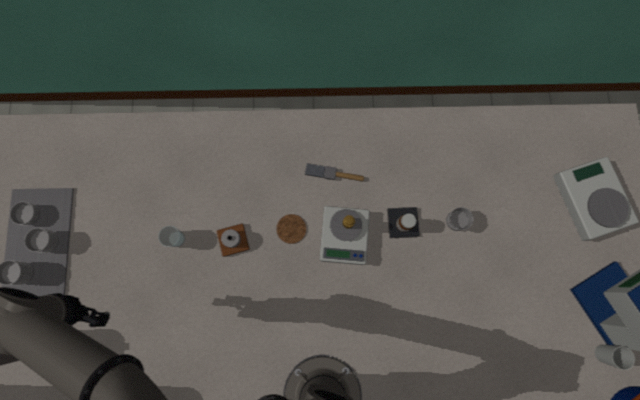

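View pics/side0.png

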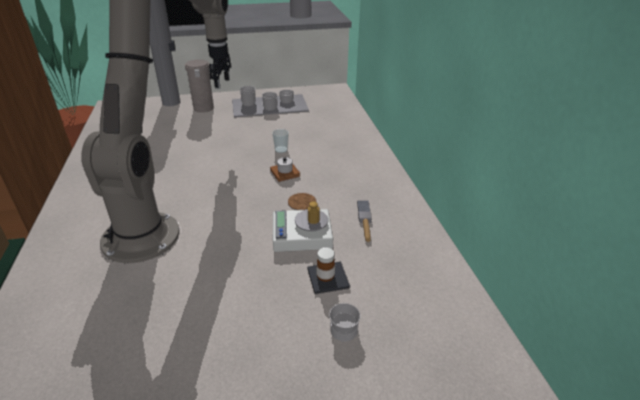

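The top view shows the stand with the tin at (233,240), mat (292,229), balance pan with the weight (348,225), plate with the jar (404,223), tin stack (460,219), beaker (172,237) and brush (337,173). Next I enlarge that area for pixel readings.

```bash
python3 - <<'E'
from h import *
p=cv2.imread("pics/top0.png"); c=p[195:275,205:435]
c=cv2.resize(c[:, :],None,fx=3.47,fy=3.47,interpolation=cv2.INTER_CUBIC); cv2.imwrite("pics/c0.png",cv2.convertScaleAbs(c,alpha=1.4))
for n,u,v,z in[("stand",233,240,.02),("tin",230,238,.036+.02),("mat",292,229,.005),("pan",348,225,.062),("plate",404,223,.012),("jar",407,222,.097),("weight",348,222,.126),("stack",460,219,.05),("beaker",172,237,.05),("brush",337,173,.01)]:
    print(n,world("top",u,v,z).round(4))
W=np.load("top0.npy"); 
for n,cx,cy,lo,hi in[("tin",0,0,0,0)]: pass
b=W[195:275,205:435].reshape(-1,3); 
x,y,z=b.T
def s(n,m): print(n,m.sum(),np.median(b[m],0).round(4),((np.nanpercentile(b[m],2,0)+np.nanpercentile(b[m],98,0))/2).round(4),np.ptp(b[m],0).round(3))
Y=lambda u:world("top",u,225,.03)[1]
i=lambda a,c:(y<Y(a))&(y>Y(c))
s("stand",i(210,255)&(z>.015)&(z<.026)); s("tin",i(210,255)&(z>.05)&(z<.075))
s("mat",i(270,312)&(z>.003)&(z<.01)); s("pan",i(325,375)&(z>.058)&(z<.067)); s("weight",i(325,375)&(z>.1))
s("plate",i(385,430)&(z>.009)&(z<.018)); s("jar",i(385,430)&(z>.085))
E
```

```text
stand [0.4884 0.2786 0.02  ]
tin [0.491  0.2814 0.056 ]
mat [0.5223 0.0866 0.005 ]
pan [ 0.5235 -0.095   0.062 ]
plate [ 0.5331 -0.2859  0.012 ]
jar [ 0.5239 -0.2769  0.097 ]
weight [ 0.5237 -0.0899  0.126 ]
stack [ 0.5367 -0.4607  0.05  ]
beaker [0.4991 0.467  0.05  ]
brush [ 0.7098 -0.0686  0.01  ]
stand 439 [0.4842 0.2724 0.0194] [0.4906 0.2822 0.0199] [0.104 0.106 0.011]
tin 235 [0.4909 0.2827 0.0553] [0.4922 0.2844 0.0594] [0.055 0.055 0.02 ]
mat 622 [0.5179 0.0898 0.0048] [0.5016 0.0899 0.0061] [0.265 0.135 0.007]
pan 563 [ 0.5178 -0.0786  0.0613] [ 0.5028 -0.0869  0.0622] [0.158 0.115 0.009]
weight 116 [ 0.5297 -0.0924  0.1106] [ 0.531  -0.0934  0.1143] [0.035 0.035 0.029]
plate 455 [ 0.5377 -0.2707  0.0118] [ 0.5369 -0.2818  0.013 ] [0.168 0.101 0.009]
jar 166 [ 0.5285 -0.2809  0.0956] [ 0.5291 -0.2807  0.0954] [0.042 0.045 0.017]
```

View pics/c0.png

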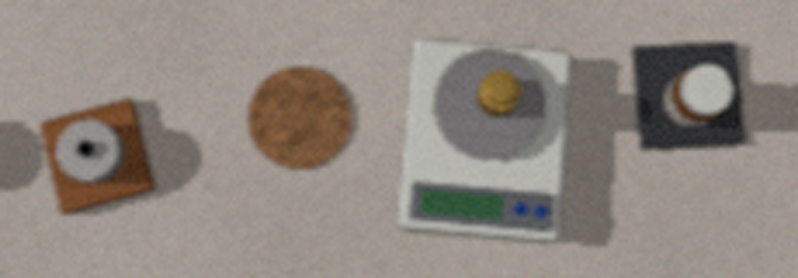

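Crop readings (scale 3.47, offset 205,195): stand centre (98,156), mat (300,117), pan about (499,104), plate (689,96). These agree with the depth estimates to within a few mm. Now a close look with the wrist camera above the tin.

```bash
python3 - <<'E'
from h import *
Q=[0,0,1,0]
env.reach([.50,.20,.33],Q); s=env.get_state(); print(s["time"],s["qpos"].round(2) if hasattr(s["qpos"],"round") else s["qpos"],s["tcp_pos"])
p,W=cloud("wrist"); np.save("w1.npy",W); cv2.imwrite("pics/w1.png",p)
for v,u in((200,320),(100,150),(300,500)): print(u,v,W[v,u].round(3))
env.reach([.52,-.18,.36],Q); print(env.get_state()["time"])
p,W=cloud("wrist"); np.save("w2.npy",W); cv2.imwrite("pics/w2.png",p)
for v,u in((200,320),(100,150),(300,500)): print(u,v,W[v,u].round(3))
E
```

```text
1.7833 [-0.61  0.23  0.14  1.86 -0.04  1.06  1.11] [0.49976095 0.20121657 0.32997059]
320 200 [0.55  0.2   0.001]
150 100 [ 0.417 -0.003  0.028]
500 300 [0.716 0.484 0.   ]
3.2583
320 200 [ 0.58 -0.18  0.  ]
150 100 [ 0.437 -0.414 -0.001]
500 300 [ 0.758  0.127 -0.   ]
```

View pics/w1.png

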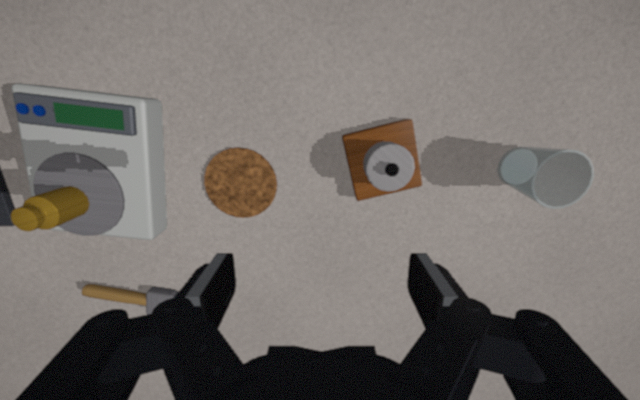

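View pics/w2.png

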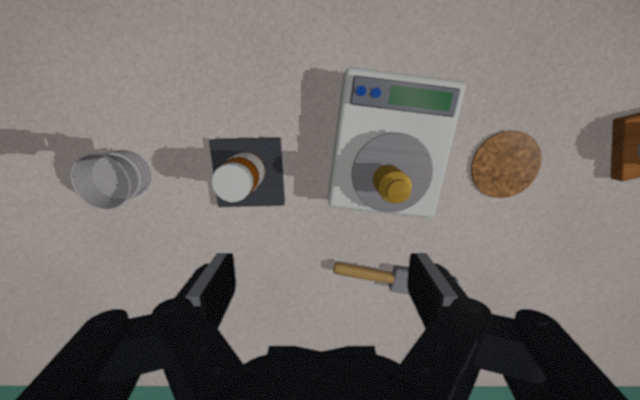

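w1 shows the tin lid centre at (390,167), stand corners (343,135), (410,119), (422,186), (357,200) and the mat at (240,182). w2 shows the plate centre at (247,172), jar cap (233,182), pan centre (392,172) and weight knob (397,190). I turn these into positions using the depth.

```bash
python3 - <<'E'
from h import *
def s(n,f,box,lo,hi):
    W=np.load(f); u0,u1,v0,v1=box; b=W[v0:v1,u0:u1].reshape(-1,3); b=b[(b[:,2]>lo)&(b[:,2]<hi)]
    (c,r)=cv2.minEnclosingCircle(b[:,:2].astype(np.float32)); q=cv2.minAreaRect(b[:,:2].astype(np.float32))
    print(n,len(b),"circ",np.round(c,4),round(r,4),"rect",np.round(q[0],4),np.round(q[1],3),"z",np.median(b[:,2]).round(4))
w1,w2="w1.npy","w2.npy"
s("stand",w1,(330,430,110,210),.017,.023); s("lid",w1,(355,425,135,200),.052,.06); s("knob",w1,(355,425,135,200),.062,.08)
s("mat",w1,(195,285,140,225),.0035,.0075); s("mat2",w2,(465,550,125,205),.0035,.0075)
s("plate",w2,(205,290,130,215),.0095,.0145); s("cap",w2,(205,270,145,210),.092,.102)
s("pan",w2,(345,440,125,220),.059,.065); s("knob",w2,(365,420,155,212),.12,.13);s("pan1",w1,(30,130,145,240),.059,.065)
E
```

```text
stand 2785 circ [0.4914 0.2809] 0.0615 rect [0.4917 0.2815] [0.09 0.09] z 0.0205
lid 1631 circ [0.4929 0.2824] 0.0285 rect [0.4927 0.2823] [0.056 0.056] z 0.0565
knob 156 circ [0.4929 0.2819] 0.0082 rect [0.4925 0.2822] [0.015 0.015] z 0.0666
mat 3962 circ [0.5253 0.0907] 0.0501 rect [0.5253 0.0903] [0.098 0.098] z 0.0054
mat2 3621 circ [0.5359 0.0846] 0.0616 rect [0.5272 0.0902] [0.103 0.1  ] z 0.0058
plate 2868 circ [ 0.537  -0.2837] 0.0694 rect [ 0.5372 -0.2839] [0.1 0.1] z 0.0124
cap 1158 circ [ 0.5294 -0.2825] 0.0226 rect [ 0.5294 -0.2824] [0.044 0.044] z 0.0973
pan 3996 circ [ 0.5259 -0.0884] 0.0521 rect [ 0.5263 -0.0883] [0.103 0.103] z 0.0626
knob 453 circ [ 0.5313 -0.0949] 0.0131 rect [ 0.5314 -0.095 ] [0.025 0.025] z 0.1253
pan1 4381 circ [ 0.5256 -0.0878] 0.0524 rect [ 0.5246 -0.0854] [0.103 0.099] z 0.0622
```

All sizes and heights match the given ones. First move: the tin to the mat.

```bash
cat >> h.py <<'E'
Q=[0,0,1,0]
def pick(x,y,z,opening,f,up=.28):
    env.grip(opening); env.reach([x,y,up],Q); env.movel([x,y,z+.05],.2)
    hit=env.movel([x,y,z],.05,stop_force=6); env.grip(0.0,f_grip=f); env.dwell(.2); s=env.get_state()
    print("pick hit",hit,"open",s["opening"],"gf",s["gripper_force"],"z",s["tcp_pos"],"F",s["force"])
    env.movel([x,y,z+.02],.05); env.movel([x,y,up],.2); s=env.get_state(); print("lifted",s["opening"],s["force"],s["time"])
def place(x,y,z,release,up=.28):
    env.movel([x,y,up],.25); env.movel([x,y,z+.03],.15); hit=env.movel([x,y,z-.003],.02,stop_force=3)
    s=env.get_state(); print("place hit",hit,s["tcp_pos"],s["opening"]); 
    env.grip(release); env.dwell(.2); z1=s["tcp_pos"][2]
    env.movel([x,y,z1+.03],.06); env.movel([x,y,up],.25); print(env.get_state()["time"])
E
python3 - <<'E'
from h import *
pick(.4928,.2823,.094,.085,25)
place(.5253,.0905,.079,.075)
env.reach([.47,.09,.33],Q)
p,W=cloud("wrist"); np.save("w3.npy",W); cv2.imwrite("pics/w3.png",p)
E
```

```text
pick hit False open 0.05571420414404031 gf 26.399311423301697 z [0.49299998 0.28246337 0.09442664] F [-0.25503052 -1.79677033  5.7069657 ]
lifted 0.05520579377365982 [ 0.31077877  0.06505386 -1.18867058] 9.3417
place hit True [0.525276   0.09047326 0.07939248] 0.05521690448949944
14.9083
```

View pics/w3.png

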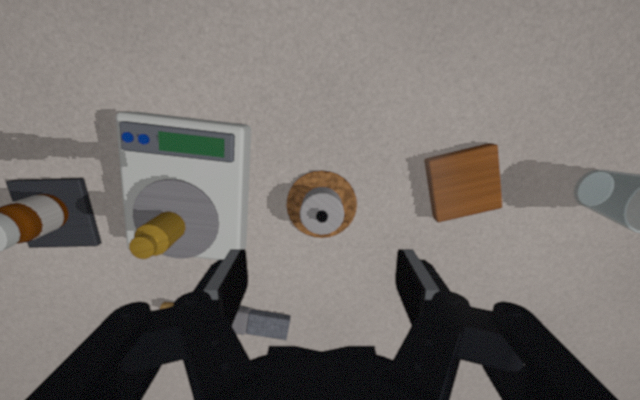

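The tin stands on the mat at about (322,213) and the stand is empty. Next: weight to the stand, then jar to the pan.

```bash
python3 - <<'E'
from h import *
pick(.5313,-.0949,.143,.08,60)
place(.4915,.2815,.102,.07)
env.reach([.45,.20,.33],Q)
p,W=cloud("wrist"); np.save("w4.npy",W); cv2.imwrite("pics/w4.png",p)
E
```

```text
pick hit False open 0.036431385422434036 gf 59.87787055782974 z [ 0.53146967 -0.09493066  0.14347446] F [-1.56025238 -0.05341021  5.89986499]
lifted 0.03630118911304981 [-0.82644391 -0.53242256 -5.54788054] 20.0833
place hit True [0.49146535 0.28148354 0.10147445] 0.03663916885494628
26.3
```

View pics/w4.png

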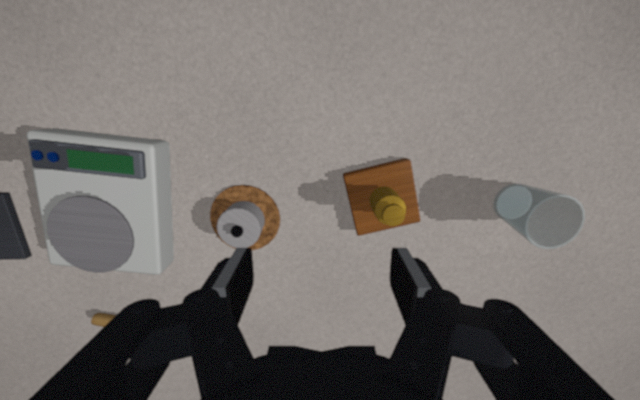

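The weight stands upright on the stand at (391,209). Now the jar goes to the pan, then the tin to the plate.

```bash
python3 - <<'E'
from h import *
W=np.load("w4.npy"); b=W[200:260,205:285].reshape(-1,3); b=b[(b[:,2]>.037)&(b[:,2]<.046)]; tc=cv2.minEnclosingCircle(b[:,:2].astype(np.float32)); print("tin",tc)
pick(.5294,-.2825,.113,.085,40,up=.30)
place(.5260,-.0882,.163,.075,up=.30)
env.reach([.46,-.15,.36],Q)
p,W=cloud("wrist"); np.save("w5.npy",W); cv2.imwrite("pics/w5.png",p)
E
```

```text
tin ((0.5246883034706116, 0.09069589525461197), 0.02860337682068348)
pick hit False open 0.04898766677971459 gf 41.37123000109568 z [ 0.52956351 -0.28266531  0.11352551] F [-0.55699494  1.57361412  5.57233393]
lifted 0.048318424285361455 [-0.60350213  0.87137795 -3.14371898] 33.0833
place hit True [ 0.52596555 -0.08823558  0.16348921] 0.048754871600227345
38.0167
```

View pics/w5.png

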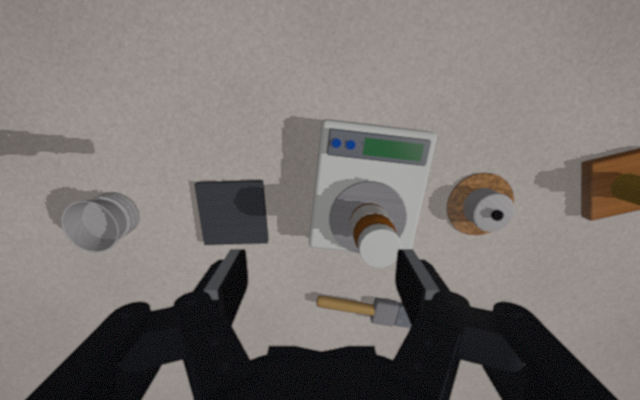

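The jar stands on the pan (cap at (380,246)) and the plate is empty. Last move: the tin to the plate, then a check.

```bash
python3 - <<'E'
from h import *
pick(.5247,.0907,.080,.085,25,up=.30)
place(.5371,-.2839,.087,.075,up=.30)
def s(n,W,c,lo,hi,r=.05):
    b=W.reshape(-1,3); b=b[(b[:,2]>lo)&(b[:,2]<hi)&(np.hypot(b[:,0]-c[0],b[:,1]-c[1])<r)]
    q=cv2.minEnclosingCircle(b[:,:2].astype(np.float32)); print(n,np.round(q[0],4),round(q[1],4),"off",np.hypot(*(np.array(q[0])-c)).round(4),"z",np.median(b[:,2]).round(4),np.std(b[:,2]).round(4))
env.reach([.46,-.18,.37],Q); p,W=cloud("wrist"); cv2.imwrite("pics/w6.png",p)
s("tin",W,[.5371,-.2839],.044,.054); s("jar",W,[.526,-.0882],.142,.155)
env.reach([.45,.20,.34],Q); p,W=cloud("wrist"); s("weight",W,[.4915,.2815],.08,.09)
print(env.get_state()["time"])
E
```

```text
pick hit False open 0.0556390796543925 gf 26.226346492767334 z [0.52486525 0.09076938 0.080386  ] F [-1.53206689 -0.08222937  5.16231877]
lifted 0.05514291880943056 [-0.48217206  0.26629657 -0.20569208] 44.2833
place hit True [ 0.53708205 -0.28387215  0.08743687] 0.055591603522866136
50.7083
tin [ 0.5372 -0.2831] 0.0287 off 0.0008 z 0.0483 0.0009
jar [ 0.5254 -0.0884] 0.0224 off 0.0007 z 0.1475 0.0011
weight [0.4913 0.2815] 0.0133 off 0.0002 z 0.0832 0.001
52.875
```

View pics/w6.png

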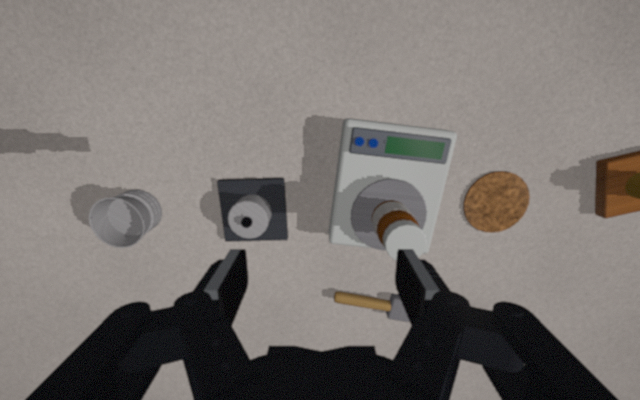

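The tin is on the plate at (249,217) and the jar on the pan at (403,240). All three are within 1 mm of centre at the right heights.

```bash
python3 -c "
from h import *
print(job.job_done())"
```

```text
the job is handed in; nothing more can be done
None
```

The job is handed in: weight on the stand, tin on the steel plate and jar on the balance's pan, each measured upright within 1 mm of centre, finished at about 53 s of the 112 s allowed.

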